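# Set up the hand-press trainer for the next patient

### The arm

A 6-joint arm with a two-finger parallel gripper is mounted at the origin on the work surface. World frame = base frame: x ahead of the robot, y to its left, z up, the work surface at z = 0. Lengths are in m, angles in degrees, forces in N, time in s.
With the tool pointing down it reaches from about 0.3 to 0.75 m from the base axis. Payload 8.5 kg.
Tool frame: the origin (TCP) lies at the very end of the fingers, on their centre line; the grasp point (between the pads) lies 19 mm behind it (env.pinch_z is the distance from the TCP to the grasp point, in m); z points along the fingers, y is the line along which they close (so a half turn about z gives the same grasp; the last joint's range is limited). The gripper opens to 85 mm and grips with 20 to 120 N. Pads are 22 mm wide; open, the fingers measure 114 mm over their backs; the gripper's body (76 mm by 85 mm) begins 54 mm behind the grasp point. The pads swing forward as they close: fully open they stand 13 mm farther back than shut.
Start: joints at [-77.596, 21.807, 74.336, -0, 83.858, -12.336], TCP at [0.23, -0.5, 0.231] pointing down, gripper open.
Joint ranges: [-178.18, 178.18], [-50.72, 133.34], [12.68, 142.11], [-81.47, 261.47], [9.98, 163.14], [-165.26, 165.26]. Speed limits (degrees/s): [136.94, 136.94, 180, 180, 180, 180].

### API

Orientations are given as a 3x3 rotation matrix whose columns are the frame's x, y, z axes.
In Python, from rig import env, viewer gives the robot as it stands.
- The arm moves only by the tool drive_tool, never from a script. Its argument "series" is a list of rows, each a list of 3 entries, a list of its own where there are three numbers: the shift along the tool's x, y, z in m, then the turn about the tool's z in degrees, then the finger opening in m, from 0 to 0.0854. A call has 1 to 20 rows; each row is the pose to reach, as a shift and turn from the pose commanded when the call began, along the tool's axes at that moment; what a row does not reach only later rows make up. A row lasts 1/10 s, in which the tool goes at most 50 mm and 8.59 degrees, less where a joint would pass 70% of its speed; a pose out of reach is approached as far as the arm can. A call with a gripper value outside its range is refused whole. The fingers move at their own pace and stop on an object; "newtons" is the grip in N (left out, the last holds). Time passes only in rows, so rows that repeat a pose let the fingers close. It gives the time, the measured TCP pose, the force, the opening and the grip force at its end, in the units of the state.
- env.observe(): the state, without advancing time (a new reading comes with each control period).
- viewer.get_image(name): name is "scene" or "side" or "wrist"; returns a dict with "img" (400x640x3 uint8, red, green, blue), "depth" (400x640 float32, m along the optical axis (not along the pixel's ray), 0 where there is no reading), "camera_matrix" (3x3 intrinsics, pixels), "rvec" (rotation vector, rad) and "tvec" (3), from world to camera coordinates, as OpenCV has them. Camera axes: x right, y down, z forward; pixel columns grow to the right and rows downward; lengths in m; the calibration is good to about 2 mm. A picture is of the moment at which its call begins.
- env.close_job(): hands the job in; it is judged then, once.
The state is a dict: "time_s": time; "q": joint angles; "qvel": joint speeds; "joint_efforts": joint torques, N m; "position": TCP position; "tool_rot": TCP orientation; "ft_force": force on the tool from outside, world axes, zero at the start; "wrist_torque": the same for the moment, N m; "grip_width": finger opening in m; "gripper_force": force on a finger pad.
Only numpy, scipy, OpenCV 4.12 (cv2) and the standard library are available. Lean on these libraries where they do the work, as an engineer would, in place of code of your own. Each camera call takes 0.05 s, during which the arm holds its last target. There are 200 camera calls.

### The job

Get the therapy station ready for the next patient: lift the aluminium tumbler from its cork coaster in front of the trainer and stand it aside on the counter, right off the coaster, then spin the knurled brass collar up the threaded rod until its top face is level with the red pointer (leave the pointer where it is), and after that press the green button fully down and let it spring back to store the height. Put every exercise aid that is lying out (dumbbell, massage stick, grey case, orange ball; only some of them are there) into the blue tray, each lying flat on its floor, in any order. Finish with the tumbler standing upright back on its coaster, the collar still level with the pointer, and leave the other things on the counter undisturbed.

Things in the scene. Friction and masses are not known exactly. Their poses are not given: they have to be found in the camera images.
- stand: The trainer's height-stop stand, fixed. Its origin is on the counter on the axis of the vertical threaded rod; its z is up, its x points away from the robot, within 15 degrees. Base plate 16 mm high, x -38 to +62, y -115 to +45 mm; a steel column 32 mm across from the plate up to 70 mm; above it the threaded rod, 24 mm across, up to 130 mm above the counter. A square aluminium scale post 12 mm wide and 144 mm tall stands at y = -104 mm.
- collar_top (a point): Centre of the top face of the knurled brass collar on the rod (on the rod's axis). The collar is 54 mm in diameter and 30 mm tall, so it reaches from this point 30 mm down; its top starts about 100 to 104 mm above the counter. It is gripped by its rim from above, the rod's end then stands between the fingers (up to 30 mm above the collar's top face). Its z is up, its x turns with the collar (white dot).
- collar_turn (a joint): Turn of the collar in rad: grows counter-clockwise seen from above, and the collar rises 20 mm a full turn (3.18 mm per rad); its range is 0 to 8.17. It turns lightly (0.04 N m) and stays where it is left.
- pointer_tip (a point): Tip of the red pointer on the scale post, 75 mm from the rod's axis, at the height that the collar's top face must have (the middle of the pointer's 3 mm thick blade). 111 to 120 mm above the counter, different each time; it is not to be moved.
- coaster (a point): Centre of the top of the round cork coaster, 88 mm across and 4 mm thick, fixed at x = -68 mm in the stand's frame (in front of the rod, seen from the robot). The counter is clear around the point 110 mm from here towards the robot's base.
- tumbler_c (a point): Centre (half-way up) of the closed aluminium tumbler, a cylinder 62 mm in diameter and 126 mm tall, about 0.25 kg; its z is its axis. It starts upright on the coaster with only 10 mm between it and the collar, so grip it with the fingers along the stand's y axis, in its upper third; carry it low.
- setkey_top (a point): Top centre of the green push button, 32 mm across, on the small white console (80 x 66 x 28 mm); it is pressed straight down.
- setkey (a joint): Travel of the green button: 0 up, 0.006 m fully down; 5 N press it fully down; it springs back.
- tray_in (a point): Centre of the inner floor of the fixed blue tray, open at the top: inside 188 mm (its x) by 288 mm (its y), rim 26 mm above the floor, floor 6 mm thick on the counter, walls 6 mm.
- dumbbell_c (a point): Centre of the chrome dumbbell, lying along its own x: 132 mm long, bar 26 mm across and 64 mm free length between two hexagonal heads (34 mm long, 50 mm across flats); about 0.6 kg. Centre 25 mm above what it lies on. May be absent.
- stick_c (a point): Centre of the wooden massage stick, lying along its own x: 140 mm long, round middle 25 mm across and 80 mm long, square end knobs 32 mm. Centre 16 mm above what it lies on. May be absent.
- case_c (a point): Centre of the closed grey plastic flip-top case, 115 mm (its x) by 46 mm (its y) by 40 mm high, lid shut fast. May be absent.
- ball_center (a point): Centre of the orange silicone ball, 56 mm in diameter, 0.12 kg; it starts on the counter inside a low black rest ring (68 mm across, 7 mm high). May be absent.
- lotion: White bottle 60 mm wide, 160 mm tall, at the back; leave alone. Origin under its centre.
- tape: Roll of blue tape, 72 mm wide, 50 mm tall, behind the stand; leave alone. Origin under its centre.
- jar: Jar 70 mm wide, 90 mm tall, at the back; leave alone. Origin under its centre.
- mug: White mug 80 mm wide, 90 mm tall, at the right; leave alone. Origin under its centre.
- tissues: Cardboard tissue box 220 x 110 x 80 mm at the left; leave alone. Origin under its centre.
- yogablock: Green foam block 70 x 160 x 60 mm in front of the tray; leave alone. Origin under its centre.
Not all that is in view belongs to the job. What is shaped like the part that bears setkey_top but turquoise is not meant.

How it is judged (in metres and radians):
On the way, in this order (a step that is already met when the one before it is completed fails the run):
1. the tumbler stands upright on the counter, right off its coaster, released (horizontal distance between tumbler_c and coaster above 0.07 m and height (world z) of tumbler_c below 0.072 m and contact force between the fingers and tumbler below 0.2 N and angle between tumbler_c's own z axis and vertical below 0.12 rad), for 0.2 s.
2. the collar's top is level with the pointer, within 3 mm, collar released (z of collar_top in the frame of pointer_tip between -0.003 and 0.003 m and contact force between the fingers and collar below 0.2 N), for 0.2 s.
3. the button is pressed fully down with the collar level (value of joint setkey above 0.005 m and z of collar_top in the frame of pointer_tip between -0.003 and 0.003 m), for 0.05 s.
4. the button has sprung back (value of joint setkey below 0.0015 m), for 0.1 s.
At the end, for the whole second after the job is handed in: Collar top level with the pointer within 3 mm; every aid that is present lies at rest flat on the tray's floor, inside its walls; tumbler upright (within 7 degrees) on its coaster, centred within 15 mm; button up (z of collar_top in the frame of pointer_tip between -0.003 and 0.003 m and x of dumbbell_c in the frame of tray_in between -0.09 and 0.09 m and y of dumbbell_c in the frame of tray_in between -0.14 and 0.14 m and z of dumbbell_c in the frame of tray_in between 0 and 0.036 m and linear speed of each of dumbbell, stick, case, ball, tumbler below 0.05 m/s and x of stick_c in the frame of tray_in between -0.09 and 0.09 m and y of stick_c in the frame of tray_in between -0.14 and 0.14 m and z of stick_c in the frame of tray_in between 0 and 0.026 m and x of case_c in the frame of tray_in between -0.09 and 0.09 m and y of case_c in the frame of tray_in between -0.14 and 0.14 m and z of case_c in the frame of tray_in between 0 and 0.031 m and x of ball_center in the frame of tray_in between -0.09 and 0.09 m and y of ball_center in the frame of tray_in between -0.14 and 0.14 m and z of ball_center in the frame of tray_in between 0 and 0.038 m and angle between tumbler_c's own z axis and vertical below 0.12 rad and horizontal distance between tumbler_c and coaster below 0.015 m and height (world z) of tumbler_c below 0.075 m and value of joint setkey below 0.0015 m); the robot touches nothing.
It fails at once if one of the other things on the counter is knocked more than 40 mm from its place (distance of any of lotion, tape, jar, mug, tissues, yogablock from where it was at the start of the episode above 0.04 m).
It fails at once if the red pointer is shifted by more than 4 mm (distance of pointer_tip from where it was at the start of the episode above 0.004 m).
Of dumbbell, stick, case, ball only 2 to 3 are there at a start; the rules pass over those that are not, and their reading is None.
At some moment in a run one of stick, case may be knocked a few centimetres aside while the robot is not near it.
Once in a run the grip may slacken for a moment while it holds something.
It also fails if it takes over 210 s, if anything falls off the work surface, if the arm or the gripper's body presses on something with over 40 N, if the wrist force passes 120 N, or if a joint passes its speed limit or range.

## Working session

There is one attempt and no reset: what is moved stays moved. The work goes in short steps, Python scripts to look and compute and a tool call to move; the robot and the scene stay as the last step left them, time stands still between calls to the robot, and variables do not carry over. Pictures are saved under pics/ and viewed, at most 14 in all, crops included, and the job is handed in when it is done.

Besides the shell and the picture viewer there is one more tool, called as a command line: name --argument value ..., lists and objects as JSON in quotes. drive_tool: Moves the arm, as the interface text tells. Its arguments: {"type":"object","properties":{"series":{"type":"array"},"newtons":{"type":"number"}},"required":["series"]}

```bash
mkdir -p pics; ls
cat > h.py <<'E'
import numpy as np,cv2
from rig import env,viewer
def grab(n,save=None):
    d=viewer.get_image(n)
    if save: cv2.imwrite('pics/'+save+'.png',d['img'][:,:,::-1])
    np.savez('/tmp/'+n+'.npz',**{k:np.array(v) for k,v in d.items()})
    return d
def load(n): return np.load('/tmp/'+n+'.npz')
def pt(d,u,v,z=None):
    """world point at pixel from depth, or on plane z"""
    R=cv2.Rodrigues(np.array(d['rvec'],float))[0];t=np.array(d['tvec'],float).ravel()
    r=np.linalg.solve(d['camera_matrix'],np.array([u,v,1.]))
    o=-R.T@t;w=R.T@r
    s=(z-o[2])/w[2] if z is not None else float(d['depth'][int(round(v)),int(round(u))])
    return o+s*w
def cloud(d):
    R=cv2.Rodrigues(np.array(d['rvec'],float))[0];t=np.array(d['tvec'],float).ravel()
    H,W=d['depth'].shape;u,v=np.meshgrid(np.arange(W),np.arange(H))
    r=np.stack([u,v,np.ones_like(u)],-1)@np.linalg.inv(d['camera_matrix']).T
    return (r*d['depth'][...,None]-t)@R
E
python3 - <<'E'
from h import *
for n in ['scene','side','wrist']:
    d=grab(n,n+'0')
    R=cv2.Rodrigues(np.array(d['rvec'],float))[0];print(n,-R.T@np.array(d['tvec']).ravel(),R[2])
print(env.observe(),env.pinch_z)
E
```

```text
pics
scene [1.56231165 0.28131929 0.93358837] [-0.75247985 -0.20128577 -0.62710295]
side [0.37408933 0.88507011 1.17928144] [ 0.110677   -0.62842822 -0.76995362]
wrist [ 0.30401515 -0.46424281  0.37283712] [-0.28821308 -0.13245187 -0.9483616 ]
{'time_s': 0.15, 'q': array([-7.75962592e+01,  2.18325245e+01,  7.43710680e+01, -1.50387707e-03,
        8.38583660e+01, -1.23363523e+01]), 'qvel': array([-0.04060619, -0.04883366, -0.1700283 ,  0.03780985, -0.07677121,
        0.04478457]), 'joint_efforts': array([ 2.23291827e-03, -4.48624098e+01, -2.31345552e+01, -1.43570091e-04,
        3.81331454e-03,  4.11134806e-05]), 'position': array([ 0.23011544, -0.49930782,  0.23087169]), 'tool_rot': array([[ 9.08214395e-01,  4.18505132e-01, -2.57767484e-04],
       [ 4.18505161e-01, -9.08213811e-01,  1.05053416e-03],
       [ 2.05545947e-04, -1.06198727e-03, -9.99999415e-01]]), 'ft_force': array([-0.52555907,  0.10456313,  0.23481743]), 'wrist_torque': array([ 0.0053035 , -0.02713896, -0.00465959]), 'gripper_force': 0.0, 'grip_width': 0.0853115240308451} 0.0187
```

View pics/scene0.png

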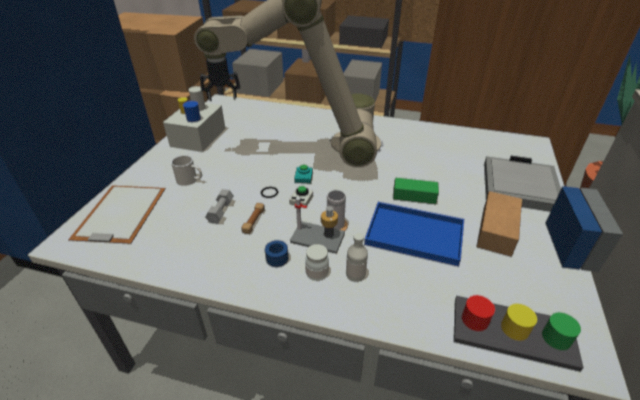

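View pics/side0.png

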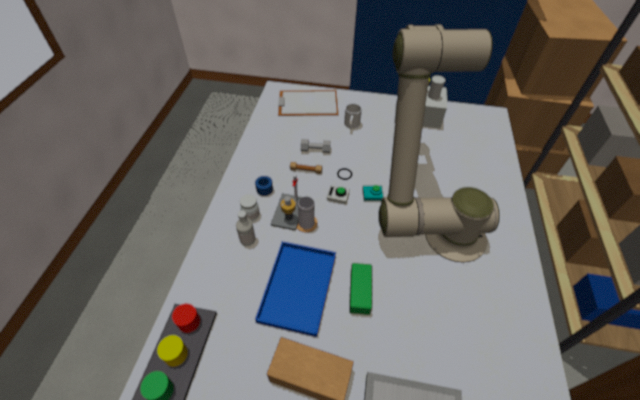

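The scene shows the tumbler at about (336,208) and the collar at (329,219). The green-button console is at (302,194), with the turquoise decoy at (304,174). The dumbbell is at (220,206), the stick at (254,218), and the tray at (415,232). The rest ring at (270,192) is empty, so there is no ball, and I see no case either. I'll enlarge the area next.

Run:
```python
from h import *
a=load('scene')['img'][165:265,200:360,::-1];b=load('side')['img'][130:250,230:390,::-1]
cv2.imwrite('pics/c1.png',np.vstack([cv2.resize(a,(640,400),interpolation=2)[100:350],cv2.resize(b,(640,480),interpolation=2)[:350]]))
c=cloud(load('scene'));s=cloud(load('side'))
def P(d,u,v): 
    return np.round(d[v,u],3)
for n,u,v in [('tumtop',337,195),('dumb',220,206),('stick',254,218),('tray',415,232),('key',302,190)]: print(n,P(c,u,v))
for n,u,v in [('tumtop',307,203),('dumb',316,146),('stick',306,168),('tray',298,287),('key',341,190)]: print(n,P(s,u,v))
# orthographic height map 0.2..0.8, -0.5..0.4
img=np.zeros((450,300,3),np.uint8)
```

```text
tumtop [0.556 0.05  0.129]
dumb [ 0.608 -0.355  0.032]
stick [ 0.625 -0.221  0.023]
tray [0.526 0.315 0.006]
key [ 0.456 -0.104  0.043]
tumtop [0.551 0.053 0.131]
dumb [ 0.592 -0.351  0.033]
stick [ 0.611 -0.222  0.02 ]
tray [0.531 0.314 0.003]
key [ 0.446 -0.104  0.047]
```

View pics/c1.png

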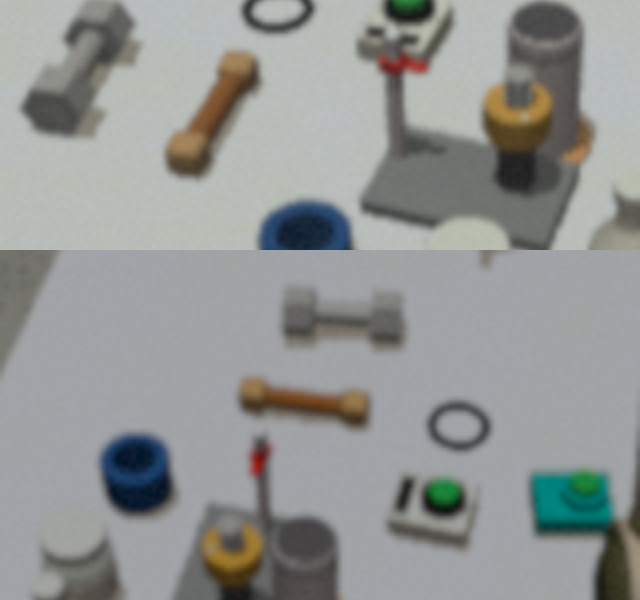

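Run:
```python
from h import *
from scipy.optimize import least_squares
for n in ['scene','side']:
    d=load(n);c=cloud(d);im=d['img'].astype(int)
    hsv=cv2.cvtColor(d['img'],cv2.COLOR_RGB2HSV)
    def reg(x0,x1,y0,y1,z0,z1): 
        return (c[...,0]>x0)&(c[...,0]<x1)&(c[...,1]>y0)&(c[...,1]<y1)&(c[...,2]>z0)&(c[...,2]<z1)
    def circ(m,r):
        p=c[m][:,:2]; cam=-cv2.Rodrigues(d['rvec'])[0].T@d['tvec'].ravel()
        f=least_squares(lambda x:np.hypot(*(p-x).T)-r,p.mean(0)+.02*(p.mean(0)-cam[:2]),loss='soft_l1',f_scale=.002)
        return np.round(f.x,4),len(p)
    print(n,'tumbler',circ(reg(.5,.6,.0,.1,.02,.115),.031))
    m=reg(.5,.6,.0,.1,.120,.14); print(' tumtop mean',c[m].mean(0).round(4),m.sum())
    br=(hsv[...,0]>12)&(hsv[...,0]<28)&(hsv[...,1]>110)&reg(.55,.68,-.02,.1,.06,.125)
    print(' collar',circ(br,.027),'zmax',np.percentile(c[br][:,2],[2,50,95,99]).round(4))
    rd=((hsv[...,0]<8)|(hsv[...,0]>172))&(hsv[...,1]>120)&reg(.5,.7,-.15,.1,.08,.16)
    v,u=np.nonzero(rd);print(' red',c[rd].round(3).tolist()[:20], (u.min(),u.max(),v.min(),v.max()) if len(u) else 0)
    pl=reg(.53,.72,-.12,.1,.011,.021);p=c[pl][:,:2].astype(np.float32)
    print(' plate',cv2.minAreaRect(p),len(p))
    gr=(hsv[...,0]>45)&(hsv[...,0]<80)&(hsv[...,1]>120)&reg(.4,.5,-.16,-.05,.02,.06);print(' key',c[gr].mean(0).round(4),gr.sum(),np.percentile(c[gr][:,2],[10,90]))
    cn=reg(.38,.54,-.18,-.04,.02,.06);print(' console',cv2.minAreaRect(c[cn][:,:2].astype(np.float32)))
    print(' dumb',cv2.minAreaRect(c[reg(.5,.7,-.45,-.28,.015,.07)][:,:2].astype(np.float32)))
    print(' stick',cv2.minAreaRect(c[reg(.52,.72,-.28,-.15,.01,.05)][:,:2].astype(np.float32)))
    bl=(hsv[...,0]>100)&(hsv[...,0]<125)&(hsv[...,1]>150)
    m=bl&reg(.3,.75,.1,.55,-.01,.05);print(' tray',cv2.minAreaRect(c[m&(c[...,2]>.02)][:,:2].astype(np.float32)),)
```

```text
scene tumbler (array([0.5579, 0.0473]), 223)
 tumtop mean [0.5645 0.0489 0.1278] 201
 collar (array([0.6265, 0.0426]), 178) zmax [0.0737 0.0978 0.1027 0.1042]
 red [[0.622, -0.071, 0.115], [0.621, -0.055, 0.118], [0.618, -0.052, 0.117], [0.631, -0.068, 0.119], [0.628, -0.065, 0.118], [0.629, -0.062, 0.119], [0.629, -0.055, 0.121], [0.625, -0.053, 0.118], [0.62, -0.051, 0.115], [0.634, -0.064, 0.118], [0.633, -0.061, 0.118], [0.632, -0.058, 0.118], [0.63, -0.055, 0.118], [0.631, -0.051, 0.119], [0.626, -0.05, 0.115], [0.626, -0.046, 0.116], [0.621, -0.045, 0.112], [0.621, -0.041, 0.113], [0.621, -0.038, 0.114], [0.618, -0.036, 0.112]] (np.int64(295), np.int64(306), np.int64(204), np.int64(207))
 plate ((0.6226093769073486, 0.00877285748720169), (0.15980036556720734, 0.1384756863117218), 87.6039047241211) 864
 key [ 0.4576 -0.1042  0.0463] 40 [0.04192476 0.05098761]
 console ((0.4643259644508362, -0.10698135197162628), (0.06749051064252853, 0.079506054520607), 88.98800659179688)
 dumb ((0.6017852425575256, -0.3606204688549042), (0.13669417798519135, 0.0569838285446167), 5.9747009277343
[... 776 characters left out ...]
(np.int64(293), np.int64(295), np.int64(180), np.int64(185))
 plate ((0.6087227463722229, 0.009911991655826569), (0.15600372850894928, 0.16149036586284637), 0.0037109863478690386) 446
 key [ 0.4477 -0.0987  0.047 ] 47 [0.04195473 0.05157329]
 console ((0.4576258063316345, -0.10395503044128418), (0.07253175973892212, 0.07938873022794724), 84.33210754394531)
 dumb ((0.5959886312484741, -0.3529507517814636), (0.13220946490764618, 0.046772561967372894), 5.710018157958984)
 stick ((0.6127375364303589, -0.22334207594394684), (0.1377708613872528, 0.034148555248975754), 0.5297070145606995)
 tray ((0.5304575562477112, 0.3172580599784851), (0.29904457926750183, 0.19551607966423035), 87.11897277832031)
```

```bash
cat >> h.py <<'E'
def go(x,y,z,yaw=None):
    """shift (tool axes) and turn for TCP target, yaw = heading of tool x in world, deg"""
    o=env.observe();R=o['tool_rot'];s=R.T@(np.array([x,y,z])-o['position'])
    y0=np.degrees(np.arctan2(R[1,0],R[0,0]))
    t=0 if yaw is None else -((yaw-y0+180)%360-180)
    print('shift',s.round(4),'turn',round(t,1),'yaw0',round(y0,1),'q6',round(o['q'][5],1),'pos',o['position'].round(4),'t',o['time_s'])
E
python3 -c "
from h import *
go(.557,.048,.231,-4.5)"
```

```text
shift [ 5.259e-01 -3.603e-01  4.000e-04] turn 29.2 yaw0 24.7 q6 -12.3 pos [ 0.2301 -0.4993  0.2309] t 0.15
```

drive_tool --series '[[[0.526,-0.36,0],29.2,0.085],[[0.526,-0.36,0],29.2,0.085],[[0.526,-0.36,0],29.2,0.085],[[0.526,-0.36,0],29.2,0.085],[[0.526,-0.36,0],29.2,0.085],[[0.526,-0.36,0],29.2,0.085],[[0.526,-0.36,0],29.2,0.085],[[0.526,-0.36,0],29.2,0.085],[[0.526,-0.36,0],29.2,0.085],[[0.526,-0.36,0],29.2,0.085],[[0.526,-0.36,0],29.2,0.085],[[0.526,-0.36,0],29.2,0.085],[[0.526,-0.36,0],29.2,0.085],[[0.526,-0.36,0],29.2,0.085],[[0.526,-0.36,0],29.2,0.085],[[0.526,-0.36,0],29.2,0.085],[[0.526,-0.36,0],29.2,0.085],[[0.526,-0.36,0],29.2,0.085]]' --newtons 40

```text
time_s: 1.95
position: [0.557, 0.0467, 0.2315]
tool_rot: [[0.997, -0.079, 0.0], [-0.079, -0.997, -0.0], [0.0, 0.0, -1.0]]
ft_force: [-0.2, 0.0, -0.3]
grip_width: 0.0852
gripper_force: 0.0
```

Run:
```python
from h import *
d=grab('wrist','w1');c=cloud(d);go(.557,.048,.231,-4.5)
m=(abs(c[...,2]-.129)<.006)&(np.hypot(c[...,0]-.557,c[...,1]-.048)<.045)
print(c[m].mean(0),m.sum(),c[m].min(0),c[m].max(0))
```

```text
shift [-0.0002 -0.0012  0.0005] turn -0.0 yaw0 -4.5 q6 87.2 pos [0.5571 0.0468 0.2315] t 2.0
[0.56003665 0.0474387  0.12950602] 4859 [0.52762134 0.01676995 0.12312806] [0.58871095 0.07826802 0.13194013]
```

View pics/w1.png

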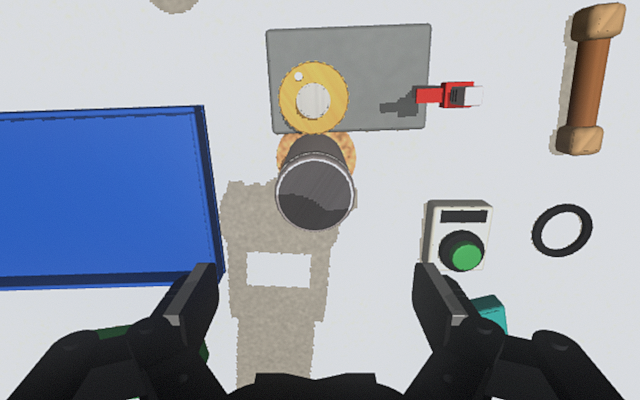

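The wrist view shows the tumbler top at (315,190), the collar at (313,97) with its white dot at (298,76), and the red pointer at (430,96). The green button is at (467,256), the plate's corners are sharp, and the tray is on the left. I'll measure all of these now.

Run:
```python
from h import *
d=load('wrist');c=cloud(d);hsv=cv2.cvtColor(d['img'],cv2.COLOR_RGB2HSV)
br=(hsv[...,0]>14)&(hsv[...,0]<32)&(hsv[...,1]>90)
vv,uu=np.mgrid[:400,:640]
m=br&(np.hypot(uu-313,vv-97)<45)&(c[...,2]>.09)
print('collar top z pct',np.percentile(c[m][:,2],[5,25,50,75,95]).round(4), 'ext',c[m].min(0),c[m].max(0))
red=((hsv[...,0]<8)|(hsv[...,0]>172))&(hsv[...,1]>150)&(uu>405)&(uu<480)&(abs(vv-96)<20)
print('red z',np.percentile(c[red][:,2],[5,25,50,75,95]).round(4));
m=red&(uu<440);print(' blade',np.percentile(c[m][:,2],[5,25,50,75,95]).round(4),c[m].mean(0),'tip',pt(d,417,96))
for p in [(267,30),(429,25),(424,127),(273,132)]: print('plate',pt(d,*p,.016).round(4))
g=(hsv[...,0]>45)&(hsv[...,0]<80)&(hsv[...,1]>120)&(np.hypot(uu-467,vv-256)<22)&(c[...,2]>.03);print('key',np.median(c[g],0),c[g].min(0),c[g].max(0))
s=(np.abs(c[...,2]-.02)<.015)&(uu>550)&(vv<170);print('stick',cv2.minAreaRect(c[s][:,:2].astype(np.float32)),c[s][:,2].max())
t=(c[...,2]>.085)&(np.hypot(uu-313,vv-97)<18);print('rodtop',np.median(c[t],0))
```

```text
collar top z pct [0.0997 0.1005 0.101  0.1016 0.1023] ext [0.59959426 0.01624201 0.09680153] [0.65394025 0.07052644 0.37358155]
red z [0.1134 0.1146 0.1155 0.119  0.1201]
 blade [0.1135 0.1143 0.1148 0.1153 0.116 ] [ 0.62320966 -0.03944988  0.11556789] tip [ 0.62314553 -0.03189532  0.11552946]
plate [0.6889 0.0827 0.016 ]
plate [ 0.6811 -0.0704  0.016 ]
plate [ 0.586  -0.0678  0.016 ]
plate [0.5932 0.0883 0.016 ]
key [ 0.45030392 -0.10548247  0.04905218] [ 0.42808595 -0.12153791  0.03890235] [0.63808806 0.04115539 0.37358155]
stick ((0.6160537004470825, -0.22767168283462524), (0.14015978574752808, 0.0331309549510479), 0.04803021252155304) 0.03399186666154864
rodtop [0.62890956 0.04317586 0.12913396]
```

drive_tool --series '[[[0.001,-0.0005,0.03],-1.7,0.085],[[0.001,-0.0005,0.06],-1.7,0.085],[[0.001,-0.0005,0.09],-1.7,0.085],[[0.001,-0.0005,0.115],-1.7,0.085],[[0.001,-0.0005,0.135],-1.7,0.085],[[0.001,-0.0005,0.145],-1.7,0.085],[[0.001,-0.0005,0.145],-1.7,0.085],[[0.001,-0.0005,0.145],-1.7,0.055],[[0.001,-0.0005,0.145],-1.7,0.055],[[0.001,-0.0005,0.145],-1.7,0.055],[[0.001,-0.0005,0.145],-1.7,0.055],[[0.001,-0.0005,0.145],-1.7,0.055],[[0.001,-0.0005,0.145],-1.7,0.055]]' --newtons 50

```text
time_s: 3.3
position: [0.559, 0.0478, 0.0877]
tool_rot: [[0.999, -0.048, 0.003], [-0.048, -0.999, -0.001], [0.003, 0.0, -1.0]]
ft_force: [-0.7, -1.7, 6.2]
grip_width: 0.0603
gripper_force: 54.7
```

drive_tool --series '[[[0,0,-0.006],0,0.05],[[0,0,-0.014],0,0.05],[[-0.008,0.001,-0.016],0,0.05],[[-0.022,0.003,-0.016],0,0.05],[[-0.037,0.005,-0.016],0,0.05],[[-0.052,0.007,-0.016],0,0.05],[[-0.067,0.009,-0.016],0,0.05],[[-0.082,0.011,-0.016],0,0.05],[[-0.097,0.013,-0.016],0,0.05],[[-0.107,0.0145,-0.016],0,0.05],[[-0.11,0.0145,-0.016],0,0.05],[[-0.11,0.0145,-0.01],0,0.05],[[-0.11,0.0145,-0.004],0,0.05],[[-0.11,0.0145,0.001],0,0.05],[[-0.11,0.0145,0.003],0,0.05],[[-0.11,0.0145,0.004],0,0.05],[[-0.11,0.0145,0.004],0,0.05]]'

```text
time_s: 5.0
position: [0.4482, 0.0388, 0.0837]
tool_rot: [[0.999, -0.048, 0.001], [-0.048, -0.999, -0.0], [0.001, 0.0, -1.0]]
ft_force: [-6.4, 0.6, 21.3]
grip_width: 0.061
gripper_force: 57.0
```

Run:
```python
from h import *
d=grab('wrist');o=env.observe();print(o['ft_force'],o['position'],o['grip_width'],o['gripper_force'])
c=cloud(grab('side'));m=(np.hypot(c[...,0]-.45,c[...,1]-.038)<.05)&(c[...,2]>.01)&(c[...,2]<.07);print(c[m].min(0),c[m].mean(0),m.sum())
```

```text
[-5.96850973 -0.10444023 21.71980465] [0.44816364 0.0387798  0.08364511] 0.06104765599972225 57.01511122730153
[0.4143132  0.04154458 0.01005441] [0.4428954  0.06403739 0.04003081] 152
```

drive_tool --series '[[[0,0,-0.001],0,0.061],[[0,0,-0.001],0,0.07],[[0,0,-0.001],0,0.085],[[0,0,-0.001],0,0.085],[[0,0,-0.001],0,0.085],[[0,0,-0.03],0,0.085],[[0,0,-0.07],0,0.085],[[0,0,-0.1],0,0.085],[[0.04,-0.003,-0.1],0,0.085],[[0.08,-0.006,-0.1],0,0.085],[[0.12,-0.009,-0.1],0,0.085],[[0.16,-0.012,-0.1],0,0.085],[[0.178,-0.0132,-0.1],0,0.085],[[0.178,-0.0132,-0.1],0,0.085],[[0.178,-0.0132,-0.1],0,0.085]]'

```text
time_s: 6.6
position: [0.6255, 0.0435, 0.1817]
tool_rot: [[0.999, -0.048, -0.001], [-0.048, -0.999, 0.0], [-0.001, -0.0, -1.0]]
ft_force: [-0.0, 0.7, -0.4]
grip_width: 0.0847
gripper_force: 0.0
```

Run:
```python
from h import *
d=grab('wrist','w2');c=cloud(d);go(.6268,.0434,.070,-2.8)
m=(abs(c[...,2]-.101)<.005)&(np.hypot(c[...,0]-.6268,c[...,1]-.0434)<.04)
print('collar',np.percentile(c[m],[1,99],axis=0),np.median(c[m],0),m.sum())
m=(np.hypot(c[...,0]-.448,c[...,1]-.039)<.05)&(c[...,2]>.115);print('tumbler',c[m].min(0) if m.any() else 0,c[m].max(0) if m.any() else 0)
```

```text
shift [0.0017 0.     0.1122] turn 0.0 yaw0 -2.8 q6 85.9 pos [0.6252 0.0435 0.1822] t 6.65
collar [[0.60185512 0.01729413 0.09711044]
 [0.65341288 0.06870385 0.10421924]] [0.63543848 0.04241345 0.10098578] 3126
tumbler 0 0
```

View pics/w2.png

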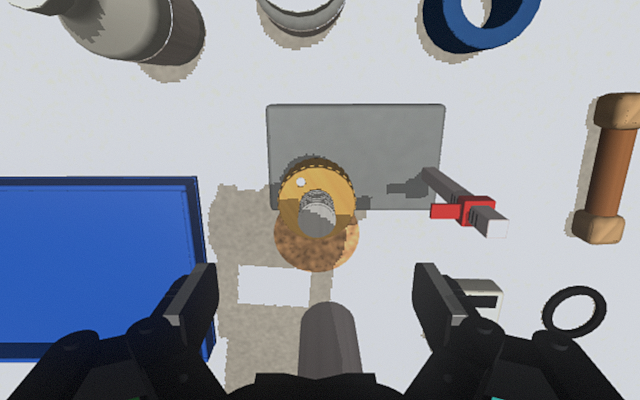

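The picture shows the tumbler standing at about (330,345), and the collar centred between the fingers at (316,205). I'll descend and grip it.

drive_tool --series '[[[0.002,0,0.03],0,0.085],[[0.002,0,0.06],0,0.085],[[0.002,0,0.09],0,0.085],[[0.002,0,0.105],0,0.085],[[0.002,0,0.112],0,0.085],[[0.002,0,0.112],0,0.085],[[0.002,0,0.112],0,0.045],[[0.002,0,0.112],0,0.045],[[0.002,0,0.112],0,0.045],[[0.002,0,0.112],0,0.045],[[0.002,0,0.112],0,0.045],[[0.002,0,0.112],0,0.045]]' --newtons 30

```text
time_s: 7.85
position: [0.6285, 0.0425, 0.072]
tool_rot: [[0.999, -0.048, 0.002], [-0.048, -0.999, -0.002], [0.002, 0.002, -1.0]]
ft_force: [-1.9, -2.9, 5.8]
grip_width: 0.0531
gripper_force: 30.8
```

Run:
```python
from h import *
d=load('wrist');c=cloud(d);hsv=cv2.cvtColor(d['img'],cv2.COLOR_RGB2HSV)
vv,uu=np.mgrid[:400,:640]
m=((hsv[...,0]<8)|(hsv[...,0]>172))&(hsv[...,1]>150)&(uu>434)&(uu<455)&(abs(vv-211)<10)
print('blade',np.percentile(c[m][:,2],[5,50,95]))
m=(hsv[...,0]>14)&(hsv[...,0]<32)&(hsv[...,1]>90)&(np.hypot(uu-316,vv-195)<35)&(c[...,2]>.097)
print('collar',np.percentile(c[m][:,2],[5,50,95]))
t=(np.hypot(uu-318,vv-223)<9);print('rodtop',np.median(c[t],0))
```

```text
blade [0.11378702 0.11480342 0.11568386]
collar [0.09938998 0.10101099 0.1022    ]
rodtop [0.62483287 0.0425153  0.12930725]
```

drive_tool --series '[[[0,0,-0.0004],-7,0.045],[[0,0,-0.0008],-14,0.045],[[0,0,-0.0012],-21,0.045],[[0,0,-0.0016],-28,0.045],[[0,0,-0.0019],-35,0.045],[[0,0,-0.0023],-42,0.045],[[0,0,-0.0027],-49,0.045],[[0,0,-0.0031],-56,0.045],[[0,0,-0.0035],-63,0.045],[[0,0,-0.0039],-70,0.045],[[0,0,-0.0043],-77,0.045],[[0,0,-0.0047],-84,0.045],[[0,0,-0.0051],-91,0.045],[[0,0,-0.0054],-98,0.045],[[0,0,-0.0058],-105,0.045],[[0,0,-0.0061],-110,0.045],[[0,0,-0.0061],-110,0.045],[[0,0,-0.0061],-110,0.045]]'

```text
time_s: 9.65
position: [0.6266, 0.0441, 0.078]
tool_rot: [[-0.297, 0.955, -0.003], [0.955, 0.297, 0.001], [0.002, -0.002, -1.0]]
ft_force: [-10.3, 2.5, 10.2]
grip_width: 0.0534
gripper_force: 31.4
```

```bash
python3 -c "
from h import *
go(.6280,.0425,.078,107.2);o=env.observe();print(o['ft_force'],o['wrist_torque'],o['grip_width'])"
```

```text
shift [-0.0019  0.0009 -0.    ] turn 0.1 yaw0 107.3 q6 -24.1 pos [0.6266 0.0441 0.078 ] t 9.65
[-10.27401062   2.48926941  10.2477901 ] [0.48626168 1.57744588 0.00926217] 0.053432106164256254
```

drive_tool --series '[[[0,-0.0005,-0.0004],-7,0.045],[[0.0003,-0.001,-0.0008],-14,0.045],[[0.0003,-0.001,-0.0012],-21,0.045],[[0.0003,-0.001,-0.0016],-28,0.045],[[0.0003,-0.001,-0.0019],-35,0.045],[[0.0003,-0.001,-0.0023],-42,0.045],[[0.0003,-0.001,-0.0027],-49,0.045],[[0.0003,-0.001,-0.0031],-56,0.045],[[0.0003,-0.001,-0.0035],-63,0.045],[[0.0003,-0.001,-0.0039],-70,0.045],[[0.0003,-0.001,-0.0043],-77,0.045],[[0.0003,-0.001,-0.0047],-84,0.045],[[0.0003,-0.001,-0.0051],-91,0.045],[[0.0003,-0.001,-0.0054],-98,0.045],[[0.0003,-0.001,-0.0058],-105,0.045],[[0.0003,-0.001,-0.0062],-111.4,0.045],[[0.0003,-0.001,-0.0062],-111.4,0.045],[[0.0003,-0.001,-0.0062],-111.4,0.045]]'

```text
time_s: 11.45
position: [0.6257, 0.0418, 0.0842]
tool_rot: [[-0.781, -0.624, -0.003], [-0.624, 0.781, -0.003], [0.004, -0.001, -1.0]]
ft_force: [-10.6, -9.0, 11.1]
grip_width: 0.0533
gripper_force: 31.3
```

drive_tool --series '[[[0,0,0],0,0.065],[[0,0,0],0,0.085],[[0,0,0],0,0.085],[[0,0,0],0,0.085],[[0,0,0],0,0.085],[[0,0,-0.03],0,0.085],[[0,0,-0.06],0,0.085],[[0,0,-0.1],0,0.085],[[0,0,-0.13],0,0.085],[[0,0,-0.13],0,0.085],[[0,0,-0.13],0,0.085]]'

```text
time_s: 12.55
position: [0.627, 0.0434, 0.2126]
tool_rot: [[-0.781, -0.625, 0.0], [-0.625, 0.781, 0.0], [-0.0, -0.0, -1.0]]
ft_force: [0.3, 0.2, -0.0]
grip_width: 0.0848
gripper_force: 0.0
```

Run:
```python
from h import *
d=grab('wrist','w3');c=cloud(d);hsv=cv2.cvtColor(d['img'],cv2.COLOR_RGB2HSV)
near=np.hypot(c[...,0]-.627,c[...,1]-.043)
br=(hsv[...,0]>14)&(hsv[...,0]<32)&(hsv[...,1]>90)&(near<.035)
h=c[br][:,2];print('collar',np.histogram(h,np.arange(.08,.13,.002)))
print('med',np.median(h[h>np.percentile(h,60)]))
red=((hsv[...,0]<8)|(hsv[...,0]>172))&(hsv[...,1]>150)&(c[...,2]>.1)&(c[...,2]<.13)
print('red',np.percentile(c[red][:,2],[5,25,50,75,95]),red.sum())
go(.447,-.105,.15,-2.8)
```

```text
collar (array([   0,    0,    1,    2,   21,   14,   25,   30,   28,   26,   34,
         31,   30,   38,   53,  123, 2103,  558,    6,    1,    0,    0,
          1,    1]), array([0.08 , 0.082, 0.084, 0.086, 0.088, 0.09 , 0.092, 0.094, 0.096,
       0.098, 0.1  , 0.102, 0.104, 0.106, 0.108, 0.11 , 0.112, 0.114,
       0.116, 0.118, 0.12 , 0.122, 0.124, 0.126, 0.128]))
med 0.11395321476526248
red [0.1139437  0.11472988 0.1155433  0.11915057 0.12008722] 709
shift [ 0.2329 -0.0038  0.0618] turn -138.6 yaw0 -141.4 q6 -135.5 pos [0.6267 0.0434 0.2115] t 12.6
```

View pics/w3.png

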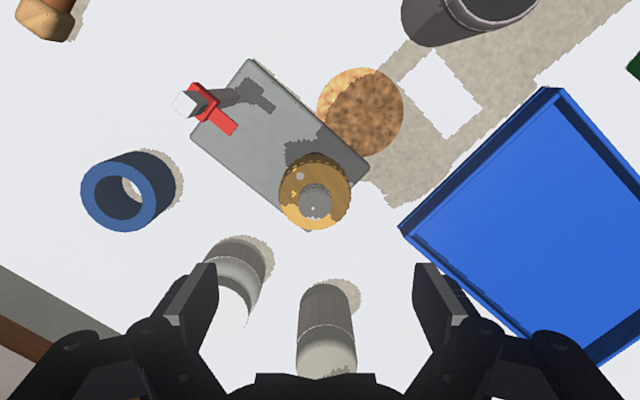

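The collar top reads about 0.1135 and the blade's middle about 0.1133, so they are level. The picture also shows the tumbler upright at the top and the pointer and its post intact. The button is next.

drive_tool --series '[[[0.05,-0.001,0],8,0.04],[[0.1,-0.002,0],16,0.0],[[0.15,-0.003,0],24,0.0],[[0.2,-0.0035,0],32,0.0],[[0.233,-0.004,0.02],40,0.0],[[0.233,-0.004,0.05],42,0.0],[[0.233,-0.004,0.06],42,0.0],[[0.233,-0.004,0.06],42,0.0],[[0.233,-0.004,0.06],42,0.0],[[0.233,-0.004,0.06],42,0.0],[[0.233,-0.004,0.06],42,0.0]]'

```text
time_s: 13.7
position: [0.4481, -0.1051, 0.1533]
tool_rot: [[-0.998, 0.057, 0.001], [0.057, 0.998, -0.001], [-0.001, -0.001, -1.0]]
ft_force: [-0.3, 0.3, 0.1]
grip_width: 0.0
gripper_force: 0.0
```

Run:
```python
from h import *
d=grab('wrist','w4');c=cloud(d);hsv=cv2.cvtColor(d['img'],cv2.COLOR_RGB2HSV)
g=(hsv[...,0]>45)&(hsv[...,0]<80)&(hsv[...,1]>120)&(np.hypot(c[...,0]-.448,c[...,1]+.105)<.03)&(c[...,2]>.03)
print('key',np.median(c[g],0),np.percentile(c[g],[2,98],axis=0),g.sum())
h=c[...,2];top=g&(h>np.percentile(h[g],40));print('top',np.percentile(c[top],[1,50,99],axis=0))
go(.449,-.105,.052)
```

```text
key [ 0.45138555 -0.10784373  0.0493335 ] [[ 0.43867161 -0.11960336  0.04736563]
 [ 0.46296434 -0.09241792  0.05072902]] 894
top [[ 0.43788291 -0.11907599  0.04915833]
 [ 0.4510217  -0.1071737   0.04966442]
 [ 0.46212987 -0.09184274  0.05119195]]
shift [-0.0009  0.0003  0.1012] turn 0 yaw0 176.7 q6 -114.7 pos [ 0.448  -0.1052  0.1532] t 13.75
```

View pics/w4.png

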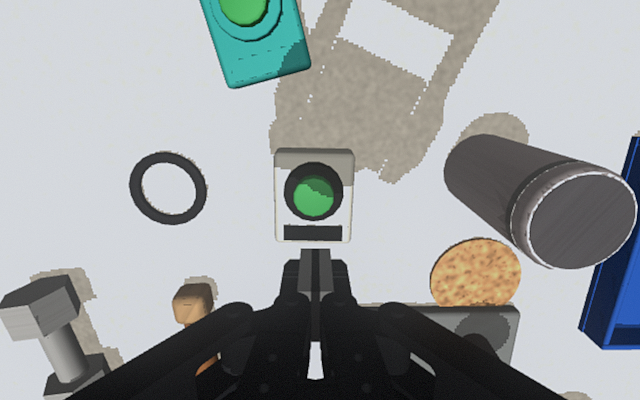

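The view confirms the green button at (314,196) on the white console, directly under the closed fingers. I'll press it.

drive_tool --series '[[[-0.002,-0.001,0.04],0,0],[[-0.002,-0.001,0.08],0,0],[[-0.002,-0.001,0.096],0,0],[[-0.002,-0.001,0.101],0,0],[[-0.002,-0.001,0.105],0,0],[[-0.002,-0.001,0.108],0,0],[[-0.002,-0.001,0.11],0,0],[[-0.002,-0.001,0.11],0,0],[[-0.002,-0.001,0.11],0,0]]'

```text
time_s: 14.65
position: [0.4498, -0.1065, 0.0439]
tool_rot: [[-0.998, 0.058, 0.002], [0.058, 0.998, -0.001], [-0.002, -0.001, -1.0]]
ft_force: [-4.0, 2.3, 11.2]
grip_width: -0.0001
gripper_force: 5.5
```

drive_tool --series '[[[0,0,0.0005],0,0],[[0,0,0],0,0],[[0,0,-0.02],0,0],[[0,0,-0.04],0,0],[[0,0,-0.07],0,0],[[0,0,-0.11],0,0.04],[[0,0,-0.15],0,0.085],[[-0.025,-0.04,-0.16],-9,0.085],[[-0.05,-0.08,-0.16],-9,0.085],[[-0.078,-0.12,-0.16],-9,0.085],[[-0.104,-0.16,-0.16],-9,0.085],[[-0.13,-0.2,-0.16],-9,0.085],[[-0.161,-0.2395,-0.16],-9,0.085],[[-0.161,-0.2395,-0.16],-9,0.085],[[-0.161,-0.2395,-0.16],-9,0.085],[[-0.161,-0.2395,-0.16],-9,0.085]]'

```text
time_s: 16.25
position: [0.596, -0.354, 0.2034]
tool_rot: [[-0.995, -0.099, 0.0], [-0.099, 0.995, -0.0], [-0.0, -0.0, -1.0]]
ft_force: [0.3, 0.3, -0.2]
grip_width: 0.085
gripper_force: 0.0
```

Run:
```python
from h import *
d=grab('wrist','w5');c=cloud(d)
go(.597,-.355,.030,186)
h=c[...,2]
def R(m):
    r=cv2.minAreaRect(c[m][:,:2].astype(np.float32));return np.round(r[0],4),np.round(r[1],4),round(r[2],1),c[m][:,2].max().round(4),m.sum()
m=(h>.042)&(h<.06)&(abs(c[...,0]-.6)<.11)&(abs(c[...,1]+.355)<.07);print('dumb heads',R(m))
m=(h>.03)&(h<.042)&(abs(c[...,0]-.6)<.03)&(abs(c[...,1]+.355)<.05);print('bar',R(m))
m=(h>.012)&(h<.04)&(abs(c[...,0]-.615)<.1)&(abs(c[...,1]+.225)<.055);print('stick',R(m))
```

```text
shift [-0.0008 -0.0012  0.1737] turn -0.3 yaw0 -174.3 q6 -136.2 pos [ 0.596  -0.3538  0.2037] t 16.3
dumb heads (array([ 0.5984, -0.3613]), array([0.1327, 0.0381]), 5.8, np.float64(0.0514), np.int64(3129))
bar (array([ 0.6002, -0.355 ]), array([0.0641, 0.0362]), 7.2, np.float64(0.042), np.int64(1591))
stick (array([ 0.6138, -0.2283]), array([0.1377, 0.0321]), 0.4, np.float64(0.0334), np.int64(3955))
```

View pics/w5.png

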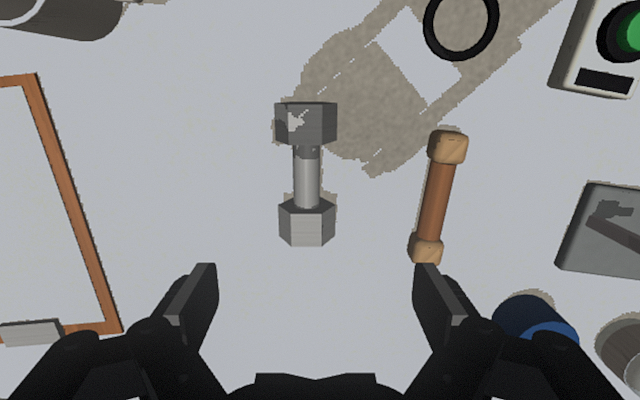

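The dumbbell is at (307,175), aligned between the fingers, and the stick is at (438,197). I'll descend and grip the bar.

drive_tool --series '[[[-0.002,-0.003,0.04],0,0.085],[[-0.002,-0.003,0.08],0,0.085],[[-0.002,-0.003,0.12],0,0.085],[[-0.002,-0.003,0.15],0,0.085],[[-0.002,-0.003,0.175],0,0.085],[[-0.002,-0.003,0.19],0,0.085],[[-0.002,-0.003,0.195],0,0.085],[[-0.002,-0.003,0.195],0,0.085],[[-0.002,-0.003,0.195],0,0.05],[[-0.002,-0.003,0.195],0,0.01],[[-0.002,-0.003,0.195],0,0.01],[[-0.002,-0.003,0.195],0,0.01],[[-0.002,-0.003,0.195],0,0.01],[[-0.002,-0.003,0.195],0,0.01],[[-0.002,-0.003,0.195],0,0.01],[[-0.002,-0.003,0.195],0,0.01]]' --newtons 80

```text
time_s: 17.9
position: [0.5992, -0.3595, 0.0093]
tool_rot: [[-0.995, -0.098, 0.003], [-0.098, 0.995, -0.004], [-0.002, -0.004, -1.0]]
ft_force: [-1.1, -3.9, 5.4]
grip_width: 0.0237
gripper_force: 78.2
```

```bash
python3 -c "
from h import *
go(.53,.24,.2,177);o=env.observe();print(o['q'],o['gripper_force'])"
```

```text
shift [ 0.0097  0.6026 -0.1932] turn 8.6 yaw0 -174.4 q6 -136.2 pos [ 0.5992 -0.3595  0.0093] t 17.9
[-4.06177409e+01  4.78686882e+01  6.34655842e+01 -6.95467142e-02
  6.83925855e+01 -1.36212959e+02] 78.1683075428009
```

drive_tool --series '[[[0,0,-0.01],0,0.01],[[0,0,-0.03],0,0.01],[[0,0,-0.06],0,0.01],[[0,0,-0.1],0,0.01],[[0,0,-0.14],0,0.01],[[0,0,-0.175],0,0.01],[[0,0,-0.2],0,0.01],[[0,0,-0.2],0,0.01]]'

```text
time_s: 18.7
position: [0.5991, -0.3579, 0.211]
tool_rot: [[-0.995, -0.099, 0.004], [-0.099, 0.995, -0.003], [-0.004, -0.004, -1.0]]
ft_force: [0.1, 0.5, -8.2]
grip_width: 0.0238
gripper_force: 79.8
```

drive_tool --series '[[[0,0.015,0],0,0.01],[[0,0.04,0],0,0.01],[[0,0.08,0],1,0.01],[[0.001,0.12,0],2,0.01],[[0.002,0.16,0],3,0.01],[[0.003,0.2,0],4,0.01],[[0.004,0.24,0],5,0.01],[[0.005,0.28,0],6,0.01],[[0.006,0.32,0],7,0.01],[[0.007,0.36,0],8,0.01],[[0.008,0.4,0],8.6,0.01],[[0.008,0.44,0],8.6,0.01],[[0.009,0.48,0],8.6,0.01],[[0.009,0.52,0],8.6,0.01],[[0.01,0.56,0],8.6,0.01],[[0.01,0.59,0],8.6,0.01],[[0.01,0.612,0],8.6,0.01],[[0.01,0.612,0],8.6,0.01],[[0.01,0.612,0],8.6,0.01],[[0.01,0.612,0],8.6,0.01]]'

```text
time_s: 20.7
position: [0.528, 0.2495, 0.2064]
tool_rot: [[-0.999, 0.052, -0.002], [0.052, 0.999, -0.001], [0.002, -0.001, -1.0]]
ft_force: [0.9, -0.4, -8.0]
grip_width: 0.0235
gripper_force: 79.9
```

Run:
```python
from h import *
d=grab('wrist','w6');c=cloud(d);o=env.observe();print(o['grip_width'],o['gripper_force'],o['ft_force'])
go(.533,.25,.016,177)
hsv=cv2.cvtColor(d['img'],cv2.COLOR_RGB2HSV);m=(hsv[...,0]>100)&(hsv[...,0]<125)&(hsv[...,1]>150)&(c[...,2]>.025)&(c[...,2]<.04)
print('tray rim',cv2.minAreaRect(c[m][:,:2].astype(np.float32)),c[m].min(0),c[m].max(0))
```

```text
0.023753765452180272 79.94664072990417 [ 0.05217759 -0.11514657 -7.41401664]
shift [-0.0051  0.0009  0.1908] turn -0.0 yaw0 177.0 q6 -73.3 pos [0.5282 0.2494 0.2068] t 20.75
tray rim ((0.5711144208908081, 0.17042198777198792), (0.277643084526062, 0.6415274143218994), 15.190991401672363) [ 0.42711828 -0.10981759  0.02500031] [0.78271619 0.46803855 0.03987943]
```

View pics/w6.png

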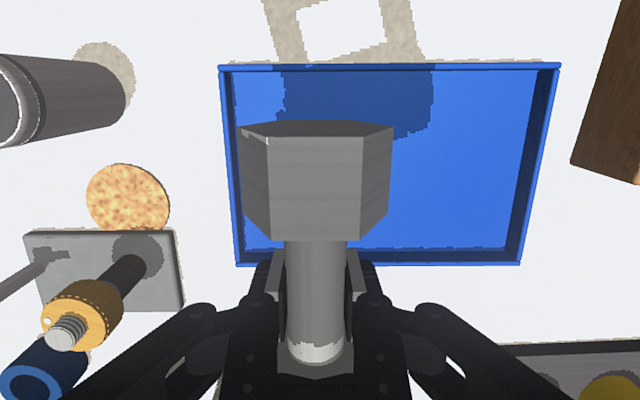

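The dumbbell is held level over the tray, and the tray's outer rim corners are at (221,66), (560,64), (521,264) and (236,264).

Run:
```python
from h import *
d=load('wrist');P=np.array([pt(d,u,v,.032) for u,v in [(221,66),(560,64),(521,264),(236,264)]]);print(P.round(4),P.mean(0))
```

```text
[[0.4282 0.1739 0.032 ]
 [0.4418 0.4666 0.032 ]
 [0.6366 0.46   0.032 ]
 [0.6214 0.1627 0.032 ]] [0.53196035 0.31579003 0.032     ]
```

drive_tool --series '[[[-0.005,0,0.04],0,0.01],[[-0.005,0,0.08],0,0.01],[[-0.005,0,0.12],0,0.01],[[-0.005,0,0.15],0,0.01],[[-0.005,0,0.17],0,0.01],[[-0.005,0,0.182],0,0.01],[[-0.005,0,0.188],0,0.01],[[-0.005,0,0.191],0,0.01],[[-0.005,0,0.191],0,0.01],[[-0.005,0,0.191],0,0.03],[[-0.005,0,0.191],0,0.06],[[-0.005,0,0.191],0,0.08],[[-0.005,0,0.191],0,0.08],[[-0.005,0,0.17],0,0.08],[[-0.005,0,0.13],0,0.08],[[-0.005,0,0.08],0,0.08],[[-0.005,0,0.03],0,0.08],[[-0.005,0,0],0,0.08],[[-0.005,0,0],0,0.08]]'

```text
time_s: 22.65
position: [0.5349, 0.2506, 0.2128]
tool_rot: [[-0.999, 0.051, 0.01], [0.051, 0.999, 0.002], [-0.009, 0.003, -1.0]]
ft_force: [-0.6, -0.5, 0.6]
grip_width: 0.0799
gripper_force: 0.0
```

Run:
```python
from h import *
d=grab('side','s2');c=cloud(d)
m=(c[...,2]>.012)&(c[...,2]<.045)&(abs(c[...,0]-.615)<.12)&(abs(c[...,1]+.225)<.09)&(c[...,1]<-.14)
r=cv2.minAreaRect(c[m][:,:2].astype(np.float32));print(r,m.sum());
go(.614,-.228,.205,180)
```

```text
((0.0, 0.0), (0.0, 0.0), 0.0) 0
shift [-0.1046 -0.4735  0.0046] turn -3.0 yaw0 177.0 q6 -73.4 pos [0.5339 0.2503 0.2098] t 22.7
```

View pics/s2.png

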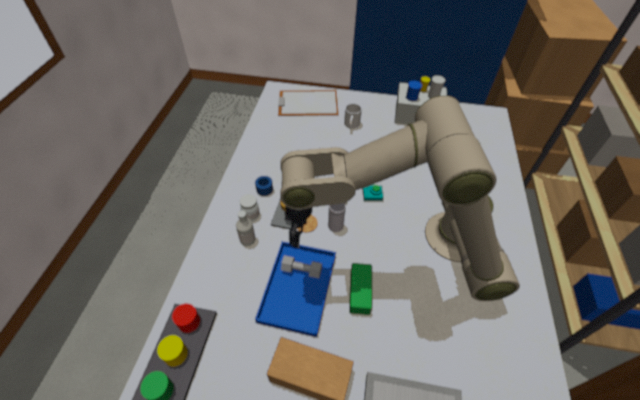

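The dumbbell lies in the tray at (300,266). The stick is hidden by the arm, so I'll move over to it.

drive_tool --series '[[[-0.01,-0.045,0],-1,0.08],[[-0.02,-0.09,0],-2,0.08],[[-0.03,-0.135,0],-3,0.08],[[-0.04,-0.18,0],-3,0.08],[[-0.05,-0.225,0],-3,0.08],[[-0.06,-0.27,0],-3,0.08],[[-0.07,-0.315,0],-3,0.08],[[-0.08,-0.36,0],-3,0.08],[[-0.09,-0.405,0],-3,0.08],[[-0.1,-0.45,0],-3,0.08],[[-0.105,-0.4735,0],-3,0.08],[[-0.105,-0.4735,0],-3,0.08],[[-0.105,-0.4735,0],-3,0.08],[[-0.105,-0.4735,0],-3,0.08]]'

```text
time_s: 24.1
position: [0.6136, -0.2268, 0.2071]
tool_rot: [[-1.0, -0.002, -0.001], [-0.002, 1.0, 0.001], [0.001, 0.001, -1.0]]
ft_force: [-1.5, 0.7, -0.3]
grip_width: 0.0802
gripper_force: 0.0
```

Run:
```python
from h import *
d=grab('wrist','w7');c=cloud(d)
m=(c[...,2]>.012)&(c[...,2]<.04)&(abs(c[...,0]-.615)<.12)&(abs(c[...,1]+.228)<.08)
v,u=np.nonzero(m);hsv=cv2.cvtColor(d['img'],cv2.COLOR_RGB2HSV);m&=(hsv[...,0]>5)&(hsv[...,0]<28)&(hsv[...,1]>70)
r=cv2.minAreaRect(c[m][:,:2].astype(np.float32));print(r,m.sum(),c[m].max(0),c[m].min(0));go(.614,-.228,.001,180)
```

```text
((0.6142040491104126, -0.22855237126350403), (0.030751459300518036, 0.13682593405246735), 89.80581665039062) 3635 [ 0.68262013 -0.21300814  0.03362857] [ 0.54581463 -0.24376755  0.01441908]
shift [-0.0004 -0.0013  0.2064] turn 0.1 yaw0 -179.9 q6 -120.8 pos [ 0.6137 -0.2268  0.2074] t 24.15
```

View pics/w7.png

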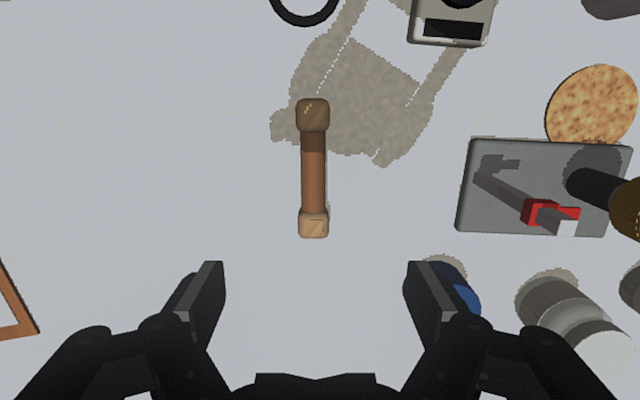

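The stick is undisturbed at (313,168), aligned with the fingers. I'll grip it.

drive_tool --series '[[[0,-0.0015,0.04],0,0.06],[[0,-0.0015,0.08],0,0.06],[[0,-0.0015,0.12],0,0.06],[[0,-0.0015,0.155],0,0.06],[[0,-0.0015,0.18],0,0.06],[[0,-0.0015,0.195],0,0.06],[[0,-0.0015,0.202],0,0.06],[[0,-0.0015,0.202],0,0.06],[[0,-0.0015,0.202],0,0.01],[[0,-0.0015,0.202],0,0.01],[[0,-0.0015,0.202],0,0.01],[[0,-0.0015,0.202],0,0.01],[[0,-0.0015,0.202],0,0.01],[[0,-0.0015,0.202],0,0.01]]' --newtons 60

```text
time_s: 25.55
position: [0.6144, -0.23, 0.0071]
tool_rot: [[-1.0, -0.001, 0.002], [-0.001, 1.0, -0.001], [-0.002, -0.001, -1.0]]
ft_force: [0.6, 1.2, 7.1]
grip_width: 0.0226
gripper_force: 59.0
```

drive_tool --series '[[[0,0,-0.01],0,0.01],[[0,0,-0.03],0,0.01],[[0,0,-0.06],0,0.01],[[0,0,-0.1],0,0.01],[[0,0,-0.14],0,0.01],[[0,0,-0.18],0,0.01],[[0,0,-0.205],0,0.01],[[0,0,-0.205],0,0.01]]'

```text
time_s: 26.35
position: [0.6147, -0.2302, 0.2154]
tool_rot: [[-1.0, -0.001, 0.007], [-0.001, 1.0, -0.004], [-0.007, -0.004, -1.0]]
ft_force: [-0.3, -0.3, -1.6]
grip_width: 0.023
gripper_force: 58.9
```

```bash
python3 -c "
from h import *
go(.533,.38,.21,177);o=env.observe();print(o['grip_width'],o['gripper_force'],o['ft_force'])"
```

```text
shift [0.0813 0.6103 0.0023] turn 3.0 yaw0 -180.0 q6 -120.9 pos [ 0.6147 -0.2302  0.2154] t 26.35
0.023013314984324053 58.934510350227356 [-0.310704   -0.25113822 -1.6295424 ]
```

drive_tool --series '[[[0.002,0.015,0],0,0.01],[[0.006,0.04,0],1,0.01],[[0.011,0.08,0],2,0.01],[[0.016,0.12,0],3,0.01],[[0.021,0.16,0],3,0.01],[[0.026,0.2,0],3,0.01],[[0.032,0.24,0],3,0.01],[[0.037,0.28,0],3,0.01],[[0.042,0.32,0],3,0.01],[[0.048,0.36,0],3,0.01],[[0.053,0.4,0],3,0.01],[[0.058,0.44,0],3,0.01],[[0.064,0.48,0],3,0.01],[[0.069,0.52,0],3,0.01],[[0.074,0.56,0],3,0.01],[[0.079,0.595,0],3,0.01],[[0.081,0.61,0],3,0.01],[[0.081,0.61,0],3,0.01],[[0.081,0.61,0],3,0.01],[[0.081,0.61,0],3,0.01]]'

```text
time_s: 28.35
position: [0.5325, 0.379, 0.2103]
tool_rot: [[-0.999, 0.053, -0.001], [0.053, 0.999, -0.001], [0.001, -0.001, -1.0]]
ft_force: [0.4, 0.4, -0.7]
grip_width: 0.0228
gripper_force: 59.1
```

```bash
python3 -c "
from h import *
go(.533,.38,.013,177);o=env.observe();print(o['grip_width'],o['gripper_force'],o['ft_force']);grab('wrist','w8')"
```

```text
shift [-0.0006  0.0012  0.1973] turn -0.0 yaw0 177.0 q6 -61.9 pos [0.5325 0.379  0.2103] t 28.35
0.02279099705401335 59.05851602554321 [ 0.36475067  0.37439197 -0.66296803]
```

View pics/w8.png

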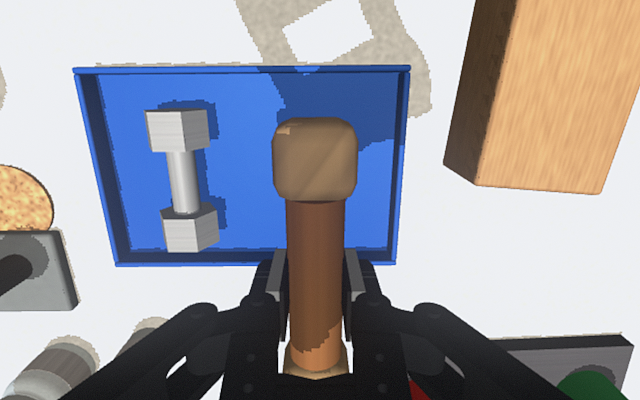

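The stick is held straight over the free half of the tray, and the dumbbell lies flat at (183,180).

drive_tool --series '[[[0,-0.008,0.04],0,0.01],[[0,-0.008,0.08],0,0.01],[[0,-0.008,0.12],0,0.01],[[0,-0.008,0.15],0,0.01],[[0,-0.008,0.175],0,0.01],[[0,-0.008,0.188],0,0.01],[[0,-0.008,0.194],0,0.01],[[0,-0.008,0.1965],0,0.01],[[0,-0.008,0.1965],0,0.01],[[0,-0.008,0.1965],0,0.03],[[0,-0.008,0.1965],0,0.05],[[0,-0.008,0.1965],0,0.06],[[0,-0.008,0.1965],0,0.06],[[0,-0.008,0.17],0,0.06],[[0,-0.008,0.13],0,0.06],[[0,-0.008,0.08],0,0.08],[[0,-0.008,0.03],0,0.085],[[0,-0.008,0],0,0.085],[[0,-0.008,0],0,0.085],[[0,-0.008,0],0,0.085]]'

```text
time_s: 30.4
position: [0.5318, 0.3722, 0.2106]
tool_rot: [[-0.999, 0.052, 0.0], [0.052, 0.999, 0.0], [-0.0, 0.0, -1.0]]
ft_force: [0.0, -0.4, -0.1]
grip_width: 0.0852
gripper_force: 0.0
```

Run:
```python
from h import *
d=grab('wrist');c=cloud(d);hsv=cv2.cvtColor(d['img'],cv2.COLOR_RGB2HSV)
m=(hsv[...,0]>5)&(hsv[...,0]<28)&(hsv[...,1]>70)&(c[...,2]>.012)&(c[...,2]<.05)&(abs(c[...,0]-.53)<.1)&(abs(c[...,1]-.36)<.08)
print('stick',cv2.minAreaRect(c[m][:,:2].astype(np.float32)),c[m].max(0))
go(.448,.039,.21,-2.8)
```

```text
stick ((0.5326341390609741, 0.37322089076042175), (0.029653746634721756, 0.13705965876579285), 87.2591323852539) [0.60116131 0.39074518 0.03952821]
shift [ 6.620e-02 -3.369e-01 -1.000e-04] turn 179.8 yaw0 177.0 q6 -62.5 pos [0.5315 0.372  0.2094] t 30.45
```

The stick lies flat in the tray. I'll fetch the tumbler.

drive_tool --series '[[[0.009,-0.045,0],0,0.085],[[0.018,-0.09,0],0,0.085],[[0.027,-0.135,0],0,0.085],[[0.036,-0.18,0],0,0.085],[[0.045,-0.225,0],0,0.085],[[0.054,-0.27,0],0,0.085],[[0.063,-0.315,0],0,0.085],[[0.066,-0.337,0],0,0.085],[[0.066,-0.337,0],0,0.085],[[0.066,-0.337,0],0,0.085],[[0.066,-0.337,0],0,0.085]]'

```text
time_s: 31.55
position: [0.4486, 0.0399, 0.21]
tool_rot: [[-0.999, 0.051, -0.001], [0.051, 0.999, 0.0], [0.001, 0.0, -1.0]]
ft_force: [1.0, 0.3, -0.1]
grip_width: 0.085
gripper_force: 0.0
```

Run:
```python
from h import *
d=grab('wrist','w9');c=cloud(d)
m=(c[...,2]>.12)&(c[...,2]<.13)&(np.hypot(c[...,0]-.448,c[...,1]-.039)<.045)
print('tum',np.percentile(c[m],[.5,99.5],axis=0),m.sum())
hsv=cv2.cvtColor(d['img'],cv2.COLOR_RGB2HSV)
m=(hsv[...,0]>5)&(hsv[...,0]<22)&(hsv[...,1]>60)&(c[...,2]<.012)&(np.hypot(c[...,0]-.559,c[...,1]-.047)<.055)
r=cv2.minEnclosingCircle(c[m][:,:2].astype(np.float32));print('coaster',r,m.sum())
go(.448,.039,.0835,177.2)
```

```text
tum [[0.41614808 0.01034553 0.12106606]
 [0.47352881 0.06860123 0.12756627]] 5524
coaster ((0.559730589389801, 0.04632148519158363), 0.045727331191301346) 3083
shift [ 0.0004 -0.0011  0.1266] turn -0.1 yaw0 177.1 q6 -97.2 pos [0.4486 0.04   0.2101] t 31.6
```

View pics/w9.png

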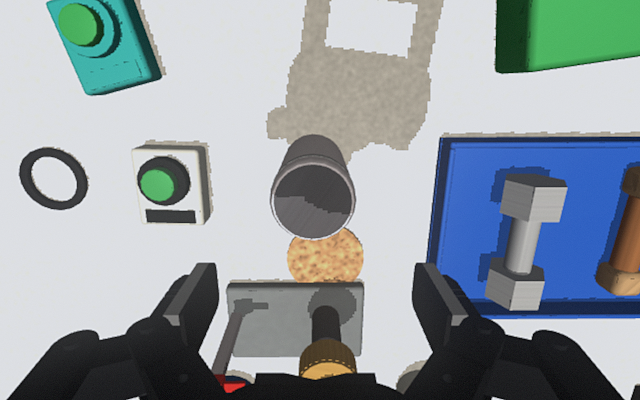

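The tumbler is upright at (313,200), the coaster is free at (326,255), and both aids are in the tray.

drive_tool --series '[[[0.003,-0.001,0.03],0,0.085],[[0.003,-0.001,0.06],0,0.085],[[0.003,-0.001,0.09],0,0.085],[[0.003,-0.001,0.11],0,0.085],[[0.003,-0.001,0.122],0,0.085],[[0.003,-0.001,0.127],0,0.085],[[0.003,-0.001,0.127],0,0.085],[[0.003,-0.001,0.127],0,0.055],[[0.003,-0.001,0.127],0,0.05],[[0.003,-0.001,0.127],0,0.05],[[0.003,-0.001,0.127],0,0.05],[[0.003,-0.001,0.127],0,0.05],[[0.003,-0.001,0.127],0,0.05]]' --newtons 60

```text
time_s: 32.9
position: [0.4462, 0.0383, 0.0845]
tool_rot: [[-0.999, 0.052, 0.002], [0.052, 0.999, -0.0], [-0.002, -0.0, -1.0]]
ft_force: [-0.3, -0.2, 6.4]
grip_width: 0.0604
gripper_force: 65.8
```

drive_tool --series '[[[0,0,-0.006],0,0.05],[[0,0,-0.014],0,0.05],[[0,0,-0.016],0,0.05],[[0,0,-0.016],0,0.05]]'

```text
time_s: 33.3
position: [0.4457, 0.0382, 0.1001]
tool_rot: [[-0.999, 0.052, 0.001], [0.052, 0.999, -0.0], [-0.001, -0.0, -1.0]]
ft_force: [-0.3, -0.2, -2.1]
grip_width: 0.0605
gripper_force: 65.3
```

Run:
```python
from h import *
d=grab('wrist');c=cloud(d);o=env.observe();print(o['grip_width'],o['gripper_force'],o['ft_force'])
m=(c[...,2]>.135)&(c[...,2]<.15)&(np.hypot(c[...,0]-.447,c[...,1]-.039)<.04)
print('tum',np.percentile(c[m],[.5,99.5],axis=0),m.sum())
go(.560,.0467,.1)
```

```text
0.06079389789738351 65.30258271493949 [ 0.28368837  0.51452805 -2.11589341]
tum [[0.41535857 0.00438189 0.13539044]
 [0.4676545  0.07534727 0.14861367]] 20328
shift [-0.1138  0.0143 -0.0002] turn 0 yaw0 177.0 q6 -97.4 pos [0.4456 0.0383 0.0998] t 33.35
```

drive_tool --series '[[[-0.008,0.001,0],0,0.05],[[-0.022,0.003,0],0,0.05],[[-0.037,0.005,0],0,0.05],[[-0.052,0.007,0],0,0.05],[[-0.067,0.009,0],0,0.05],[[-0.082,0.011,0],0,0.05],[[-0.097,0.0125,0],0,0.05],[[-0.107,0.014,0],0,0.05],[[-0.112,0.0143,0],0,0.05],[[-0.113,0.0143,0],0,0.05],[[-0.113,0.0143,0],0,0.05],[[-0.113,0.0143,0.004],0,0.05],[[-0.113,0.0143,0.008],0,0.05],[[-0.113,0.0143,0.011],0,0.05],[[-0.113,0.0143,0.012],0,0.05],[[-0.113,0.0143,0.0125],0,0.05],[[-0.113,0.0143,0.0125],0,0.05]]'

```text
time_s: 35.05
position: [0.5586, 0.0468, 0.0887]
tool_rot: [[-0.999, 0.051, -0.0], [0.051, 0.999, -0.0], [0.0, -0.0, -1.0]]
ft_force: [-9.2, -0.4, 18.0]
grip_width: 0.0604
gripper_force: 67.5
```

Contact at 18 N. I'll relieve the pressure, open and rise.

drive_tool --series '[[[0,0,-0.0008],0,0.061],[[0,0,-0.0008],0,0.07],[[0,0,-0.0008],0,0.085],[[0,0,-0.0008],0,0.085],[[0,0,-0.0008],0,0.085],[[0,0,-0.03],0,0.085],[[0,0,-0.07],0,0.085],[[0,0,-0.11],0,0.085],[[0,0,-0.14],0,0.085],[[0.03,0,-0.14],0,0.085],[[0.06,0,-0.14],0,0.085],[[0.09,0,-0.15],0,0.085],[[0.12,0,-0.15],0,0.085],[[0.12,0,-0.15],0,0.085],[[0.12,0,-0.15],0,0.085]]'

```text
time_s: 36.55
position: [0.4396, 0.0528, 0.2375]
tool_rot: [[-0.999, 0.052, 0.001], [0.052, 0.999, -0.0], [-0.001, -0.0, -1.0]]
ft_force: [-0.2, -0.6, 0.1]
grip_width: 0.0848
gripper_force: 0.0
```

Run:
```python
from h import *
d=grab('scene','end');c=cloud(d);s=cloud(grab('side'))
for q in (c,s):
    m=(q[...,2]>.122)&(q[...,2]<.145)&(np.hypot(q[...,0]-.559,q[...,1]-.047)<.045)
    print('tum',np.percentile(q[m],[1,50,99],axis=0).round(3).tolist(),m.sum())
hsv=cv2.cvtColor(d['img'],cv2.COLOR_RGB2HSV)
br=(hsv[...,0]>12)&(hsv[...,0]<28)&(hsv[...,1]>110)&(np.hypot(c[...,0]-.627,c[...,1]-.043)<.035)&(c[...,2]>.07)
print('collar',np.percentile(c[br][:,2],[50,95]))
w=grab('wrist')
cv2.imwrite('pics/end2.png',np.vstack([cv2.resize(d['img'][150:270,190:470,::-1],(560,240)),cv2.resize(w['img'][:,:,::-1],(560,350))]))
```

```text
tum [[0.534, 0.018, 0.123], [0.566, 0.049, 0.128], [0.591, 0.076, 0.132]] 195
tum [[0.528, 0.019, 0.123], [0.556, 0.052, 0.129], [0.584, 0.079, 0.134]] 188
collar [0.10968136 0.11433432]
```

View pics/end2.png

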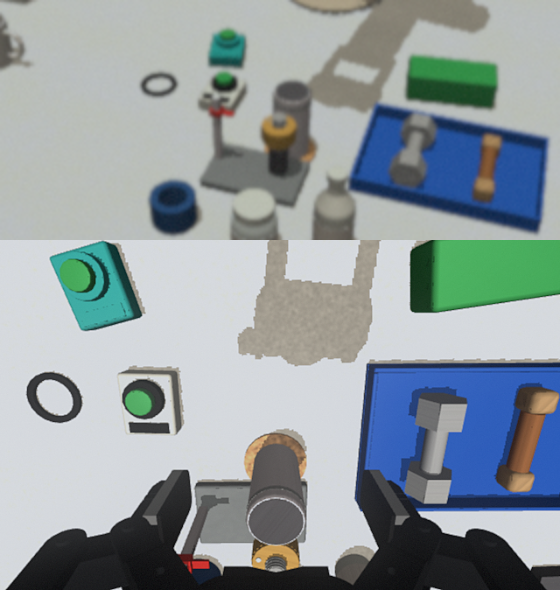

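The tumbler stands on its coaster, the collar is level with the pointer, both aids lie flat in the tray, and the robot touches nothing. I'm handing in.

```bash
python3 -c "
from rig import env
print(env.close_job())"
```

```text
the job is handed in; nothing more can be done
None
```

I handed the job in, and the hand-in gave no verdict. My last camera check had the collar level with the pointer (about 0.2 mm off), the tumbler upright on its coaster, the button pressed and up again, and the dumbbell and stick flat in the tray; I saw no ball or case.

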